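# Tip the emptied crate back onto its bottom and push it home in the row

### The arm

A 6-joint arm with a two-finger parallel gripper is mounted at the origin on the work surface. World frame = base frame: x ahead of the robot, y to its left, z up, the work surface at z = 0. Lengths are in m, angles in degrees, forces in N, time in s.
With the tool pointing down it reaches from about 0.35 to 0.875 m from the base axis. Payload 4.2 kg.
Tool frame: the origin (TCP) lies at the very end of the fingers, on their centre line; the grasp point (between the pads) lies 19 mm behind it (r.grip_point_offset is the distance from the TCP to the grasp point, in m); z points along the fingers, y is the line along which they close (so a half turn about z gives the same grasp; the last joint's range is limited). The gripper opens to 87 mm and grips with 3 to 60 N. Pads are 19 mm wide; open, the fingers measure 117 mm over their backs; the gripper's body (75 mm by 190 mm) begins 51 mm behind the grasp point.
Start: joints at [-50.329, 22.042, 0.453, 0, -68.411, -14.817], TCP at [0.263, -0.567, 0.223] pointing down, gripper open.
Joint ranges: [-179.83, 179.83], [-69.29, 118.12], [-61.27, 80.66], [-181.25, 117.63], [-171.15, -9.14], [-177.46, 177.46]. Speed limits (degrees/s): [159.86, 159.86, 180, 180, 180, 180].

### API

Orientations are given as a 3x3 rotation matrix whose columns are the frame's x, y, z axes.
In Python, from station import r gives the robot as it stands.
- The arm moves only by the tool move_arm, never from a script. Its argument "series" is a list of rows, each a list of 3 entries, a list of its own where there are three numbers: the turn, a rotation vector about the tool's x, y, z as a fraction of full scale, then the shift along the tool's x, y, z as a fraction of full scale, then the opening, from 0 (shut) to 1 (fully open). A call has 1 to 12 rows; each row shifts and turns the commanded pose from where the row before left it, along the tool's axes as they then stand; what a row does not reach is not made up. Full scale, the value 1, is 0.5 m for a shift and 0.1 rad for a turn. A row lasts 1/10 s, in which the tool goes at most 50 mm and 8.59 degrees, less where a joint would pass 70% of its speed; a pose out of reach is approached as far as the arm can. A call with a number of a shift or a turn outside -1 to 1 is refused whole. A call with a gripper value outside its range is refused whole. The fingers move at their own pace and stop on an object; the grip force is fixed at half the most. Time passes only in rows, so rows that do not move let the fingers close. It gives the time, the measured TCP pose, the force, the opening and the grip force at its end, in the units of the state.
- r.sense(): the state, without advancing time (a new reading comes with each control period).
- r.capture(name): name is "scene" or "top" or "wrist"; returns a dict with "img" (400x640x3 uint8, red, green, blue), "fx", "fy", "cx", "cy" (pixels), "origin" and "orientation" of the camera in the world. Camera axes: x right, y up, looking along -z (the intrinsics and any distortion apply to the point x, -y, -z); pixel columns grow to the right and rows downward; lengths in m; the calibration is good to about 2 mm. A picture is of the moment at which its call begins. There is no depth.
- r.finish_job(): hands the job in; it is judged then, once.
Trained networks look in the newest picture that a camera, given by its name, has taken for a name from the list of things; names that differ only in an ending like _2 or _b are one class to them, and where a whole thing is asked for, a point or a joint stands for the part that bears it (a point fixed in the world has none). Each returns a list of dicts, best first, with "score" (0 to 1); they miss things now and then, are a little off and sometimes report something else, mostly with a low value. They report only what shows in the picture. A call takes as long as a camera call.
- r.cut_out(target, camera): "pixels" (400x640 bool, what is visible of it) and "centre" ([column, row] in pixels, amid what is visible of it).
- r.pinpoint(target, camera): "centre" ([column, row] in pixels: a listed point, or the origin of a listed thing).
The state is a dict: "time_s": time; "joints": joint angles; "joint_velocities": joint speeds; "effort": joint torques, N m; "tcp_pos": TCP position; "ee_rot": TCP orientation; "wrist_force": force on the tool from outside, world axes, zero at the start; "moment": the same for the moment, N m; "gripper_width": opening from 0.0 (shut) to 1.0 (fully open); "gripper_force": force on a finger pad.
Only numpy, scipy, OpenCV 4.12 (cv2) and the standard library are available. Lean on these libraries where they do the work, as an engineer would, in place of code of your own. Each camera call takes 0.05 s, during which the arm holds its last target. There are 200 camera calls.

### The job

The emptied wooden crate in front of the gap in the crate row has been left standing up on its side, with its open mouth towards the robot. Push it over so that it lands flat on its bottom with the mouth up, then push it back into the gap until its whole back side is up against the rail at the back of the bench. Only push it, do not pick it up, and leave the other two crates and everything else on the bench where they are.

Things in the scene. Friction and masses are not known exactly. Their poses are not given: they have to be found in the camera images.
- crate: empty wooden crate, 150 x 300 x 100 mm (own x, y, z), 0.4 to 0.85 kg; origin: centre of the outside of its bottom; own z points out of the mouth, y along its length. It starts standing on its own -x long side: +x straight up, footprint 100 x 300 mm, mouth roughly to the robot (up to 0.28 rad off square), bottom to the row. Lying flat, own z is up and the +x side is its back, next to the rail
- crate_center (a point): centre of the crate's outside box: 50 mm from the bottom and the mouth, 75 mm from both long sides. Walls: long sides 8 mm, ends 12 mm (each with an 80 x 24 mm hand slot), bottom 8 mm
- crate_rim (a point): middle of the mouth edge of the crate's own +x long wall; at the start the top edge nearest the robot, 146 mm above the bench (middle of the 8 mm wall). Pushed here, away from the robot, the crate pivots about the lower edge of its bottom and falls over by itself once about 0.45 rad from standing
- crate_back_a (a point): one end (own +y) of the outside of the crate's back (+x) side, 20 mm above its bottom: the two back points are 300 mm apart
- crate_back_b (a point): the other end (own -y) of the crate's back side, as crate_back_a
- berth (a point): the crate's place: the point on the bench 75 mm in front of the fixed timber rail (22 mm thick, 106 mm high, 1.5 m long) that runs along the back of the bench, and within 12 mm of the middle of the gap; own x points to the rail, square to it, away from the robot, y along it. With its back against the rail and centred, the crate's origin is here
- left_corner (a point): on the full crate left (+y) of the gap: its front corner beside the gap, at bench level. That crate is 150 x 300 x 100 mm, full of old parts, about 5 kg, lies on its bottom, square, back 3 mm from the rail, and reaches 300 mm to the left and 150 mm back from this corner. The gap between the full crates is 396 to 444 mm; the empty crate starts in front of it, within 12 mm of the berth's y
- right_corner (a point): the like corner, beside the gap, of the same kind of full crate right (-y) of the gap
- oil_filter: spin-on oil filter standing on its end, 75 mm across, 92 mm tall, origin at the centre of its foot; not to be disturbed
- spray_can: spray can, 60 mm across, 180 mm tall, origin at the centre of its foot; not to be disturbed
- jar: glass jar with a screw lid, 68 mm across, 95 mm tall, origin at the centre of its foot; not to be disturbed
- tape_roll: roll of tape lying flat, 90 mm across, 48 mm tall, origin at the centre of its underside; not to be disturbed
- hammer: hammer lying on the bench, 260 mm long, origin under its middle; not to be disturbed
- wrench: open-ended wrench lying flat, 200 mm long, origin under its middle; not to be disturbed
- plug_box: small cardboard box, 85 x 50 x 30 mm, origin at the centre of its underside; not to be disturbed

How it is judged:
By the outcome, as a careful person would: the job done as asked, in the order asked, and still so for the second after the job is handed in, with the robot touching nothing.
It also fails if it takes over 54 s, if anything falls off the work surface, if the arm or the gripper's body presses on something with over 40 N, if the wrist force passes 120 N, or if a joint passes its speed limit or range.

## Working session

There is one attempt and no reset: what is moved stays moved. The work goes in short steps, Python scripts to look and compute and a tool call to move; the robot and the scene stay as the last step left them, time stands still between calls to the robot, and variables do not carry over. Pictures are saved under pics/ and viewed, at most 10 in all, crops included, and the job is handed in when it is done.

Besides the shell and the picture viewer there is one more tool, called after "Emit:" in YAML: its name, and indented under it one key for each argument. move_arm: Moves the arm, as the interface text tells. Its arguments: {"type":"object","properties":{"series":{"type":"array"}},"required":["series"]}

```bash
mkdir -p pics; cat > h.py <<'E'
import numpy as np, cv2
from station import r
def ray(c,px):
    d=np.array([(px[0]-c["cx"])/c["fx"],-(px[1]-c["cy"])/c["fy"],-1.0])
    return np.array(c["origin"]),np.array(c["orientation"])@d
def onz(c,px,z=0.):
    o,d=ray(c,px); return o+d*(z-o[2])/d[2]
def save(c,n): cv2.imwrite(f"pics/{n}.png",c["img"][:,:,::-1])
def proj(c,p):
    q=np.array(c["orientation"]).T@(np.array(p)-c["origin"]); return c["cx"]-c["fx"]*q[0]/q[2], c["cy"]+c["fy"]*q[1]/q[2]
E
python3 - <<'E'
from h import *
np.set_printoptions(precision=3,suppress=True)
zs=dict(crate_rim=.146,crate_center=.075,berth=0,left_corner=0,right_corner=0,oil_filter=0,spray_can=0,jar=0,tape_roll=0,hammer=0,wrench=0,plug_box=0,crate_back_a=.15,crate_back_b=.15)
for n in("top","scene"):
    c=r.capture(n); save(c,n+"0"); print(n,[k for k in c], np.array(c["origin"]))
    for t,z in zs.items():
        for d in r.pinpoint(t,n)[:2]: print(t,round(d["score"],2),np.array(d["centre"]).round(),onz(c,d["centre"],z))
s=r.sense();print(s["time_s"],s["tcp_pos"],s["ee_rot"])
E
```

```text
top ['img', 'fx', 'fy', 'cx', 'cy', 'origin', 'orientation'] [0.299 0.051 1.817]
crate_rim 0.92 [360. 222.] [ 0.46  -0.107  0.146]
crate_center 0.86 [350. 209.] [ 0.511 -0.082  0.075]
crate_center 0.58 [349. 199.] [ 0.545 -0.08   0.075]
berth 0.73 [219. 206.] [0.539 0.374 0.   ]
left_corner 0.57 [292. 166.] [0.678 0.112 0.   ]
right_corner 0.82 [406. 163.] [ 0.68  -0.294  0.   ]
oil_filter 0.63 [262. 195.] [0.575 0.22  0.   ]
spray_can 0.96 [254. 222.] [0.48  0.249 0.   ]
spray_can 0.66 [220. 204.] [0.546 0.369 0.   ]
jar 0.59 [429. 192.] [ 0.575 -0.371  0.   ]
tape_roll 0.83 [464. 191.] [ 0.576 -0.497  0.   ]
hammer 0.73 [457. 235.] [ 0.421 -0.463  0.   ]
wrench 0.86 [258. 248.] [0.388 0.238 0.   ]
wrench 0.27 [308. 213.] [0.507 0.062 0.   ]
plug_box 0.89 [219. 206.] [0.54  0.374 0.   ]
crate_back_a 0.97 [400. 189.] [ 0.564 -0.242  0.15 ]
crate_back_a 0.89 [307. 218.] [0.476 0.064 0.15 ]
crate_back_b 0.97 [400. 189.] [ 0.564 -0.242  0.15 ]
crate_back_b 0.89 [307. 218.] [0.476 0.064 0.15 ]
scene ['img', 'fx', 'fy', 'cx', 'cy', 'origin', 'orientation'] [1.335 0.011 1.122]
crate_rim 0.
[... 213 characters left out ...]
61.] [ 0.677 -0.277  0.   ]
oil_filter 0.93 [373. 227.] [0.564 0.207 0.   ]
oil_filter 0.34 [272. 196.] [ 0.444 -0.104  0.   ]
spray_can 0.6 [388. 208.] [0.491 0.261 0.   ]
spray_can 0.44 [268. 169.] [ 0.329 -0.122  0.   ]
jar 0.79 [177. 237.] [ 0.596 -0.375  0.   ]
jar 0.63 [323. 178.] [0.369 0.062 0.   ]
tape_roll 0.81 [135. 235.] [ 0.586 -0.499  0.   ]
hammer 0.89 [159. 192.] [ 0.424 -0.46   0.   ]
wrench 0.67 [377. 182.] [0.387 0.235 0.   ]
plug_box 0.79 [420. 224.] [0.551 0.353 0.   ]
crate_back_a 0.84 [223. 194.] [ 0.555 -0.223  0.15 ]
crate_back_b 0.84 [223. 194.] [ 0.555 -0.223  0.15 ]
1.5 [ 0.263 -0.567  0.223] [[-0.907 -0.42  -0.   ]
 [-0.42   0.907 -0.   ]
 [ 0.    -0.    -1.   ]]
```

View pics/top0.png

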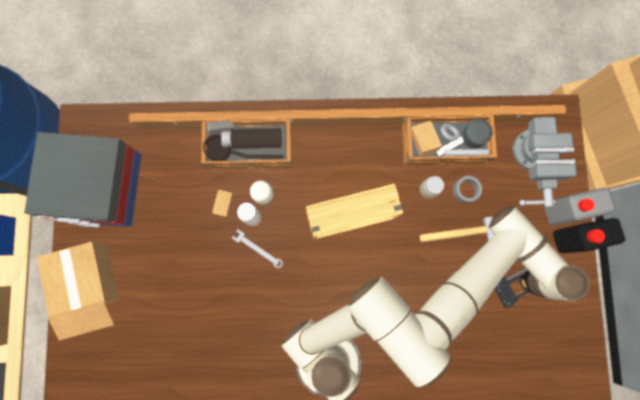

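View pics/scene0.png

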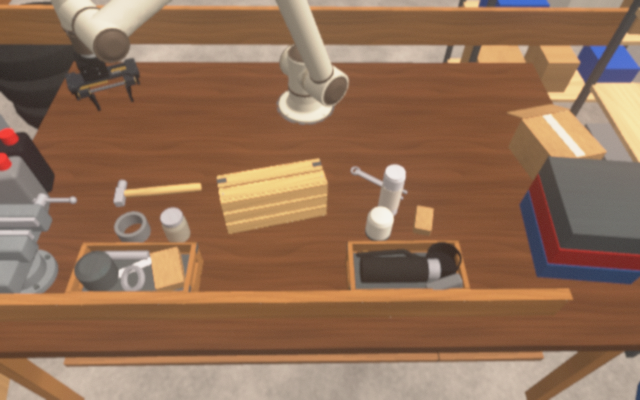

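The crate stands at yaw ≈ +0.28 rad: top face in the top view runs (306,211)–(397,184) at the far edge. The gap lies between columns 291 and 404, and the small objects are clear of the fall path. I'll square the gripper to the crate and go to the front of the rim.

Emit:
move_arm:
  series:
    - [[0,0,0.77],[0,0,0],1]
    - [[0,0,0.77],[0,0,0],1]
    - [[0,0,0],[-0.0526,0.0768,0],1]
    - [[0,0,0],[-0.0526,0.0768,0],1]
    - [[0,0,0],[-0.0526,0.0768,0],1]
    - [[0,0,0],[-0.0526,0.0768,0],1]
    - [[0,0,0],[-0.0526,0.0768,0],1]
    - [[0,0,0],[-0.0526,0.0768,0],1]
    - [[0,0,0],[-0.0526,0.0768,0],1]
    - [[0,0,0],[-0.0526,0.0768,0],1]
    - [[0,0,0],[-0.0526,0.0768,0],1]
    - [[0,0,0],[-0.0526,0.0768,0],1]

```text
time_s: 2.7
tcp_pos: [0.4097, -0.1235, 0.223]
ee_rot: [[-0.961, -0.276, 0.001], [-0.276, 0.961, 0.0], [-0.001, -0.0, -1.0]]
wrist_force: [0.8, -0.8, 0.2]
gripper_width: 0.998
gripper_force: 0.0
```

Emit:
move_arm:
  series:
    - [[0,0,0],[0,0,0.0465],1]
    - [[0,0,0],[0,0,0.0465],1]
    - [[0,0,0],[0,0,0.0465],1]
    - [[0,0,0],[0,0,0.0465],1]
    - [[0,0,0],[0,0,0],1]
    - [[0,0,0],[0,0,0],1]

```text
time_s: 3.3
tcp_pos: [0.4098, -0.1255, 0.1301]
ee_rot: [[-0.961, -0.277, 0.0], [-0.277, 0.961, -0.001], [0.0, -0.001, -1.0]]
wrist_force: [0.3, -0.4, 0.9]
gripper_width: 0.997
gripper_force: 0.0
```

Emit:
move_arm:
  series:
    - [[0,0,0],[-0.02,0,0],1]
    - [[0,0,0],[-0.02,0,0],1]
    - [[0,0,0],[-0.02,0,0],1]
    - [[0,0,0],[-0.012,0,0],1]
    - [[0,0,0],[-0.012,0,0],1]
    - [[0,0,0],[-0.012,0,0],1]
    - [[0,0,0],[-0.012,0,0],1]
    - [[0,0,0],[-0.012,0,0],1]
    - [[0,0,0],[-0.012,0,0],1]
    - [[0,0,0],[-0.012,0,0],1]

```text
time_s: 4.3
tcp_pos: [0.4794, -0.1053, 0.1296]
ee_rot: [[-0.961, -0.276, 0.001], [-0.276, 0.961, 0.0], [-0.001, -0.0, -1.0]]
wrist_force: [-0.8, -0.6, -0.2]
gripper_width: 0.997
gripper_force: 0.3
```

```bash
python3 - <<'E'
from h import *
c=r.capture("top"); save(c,"top1")
b=r.capture("scene"); save(b,"scene1")
cv2.imwrite("pics/both1.png",np.hstack([c["img"][80:300,200:500],b["img"][80:300,120:420]])[:,:,::-1])
E
```

```text
(no output)
```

View pics/both1.png

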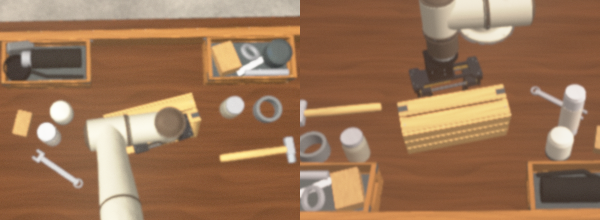

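The gripper is on the rim and the crate, at about (455,120) in the right half, is starting to tilt. I'll keep pushing.

Emit:
move_arm:
  series:
    - [[0,0,0],[-0.012,0,0],1]
    - [[0,0,0],[-0.012,0,0],1]
    - [[0,0,0],[-0.012,0,0],1]
    - [[0,0,0],[-0.012,0,0],1]
    - [[0,0,0],[-0.012,0,0],1]
    - [[0,0,0],[-0.012,0,0],1]
    - [[0,0,0],[-0.012,0,0],1]
    - [[0,0,0],[0,0,0],1]
    - [[0,0,0],[0,0,0],1]

```text
time_s: 5.3
tcp_pos: [0.519, -0.0938, 0.1294]
ee_rot: [[-0.961, -0.276, -0.0], [-0.276, 0.961, 0.0], [0.0, 0.0, -1.0]]
wrist_force: [0.1, 0.1, -0.4]
gripper_width: 1.001
gripper_force: 0.0
```

```bash
python3 - <<'E'
from h import *
c=r.capture("top"); save(c,"top2")
b=r.capture("scene"); save(b,"scene2")
cv2.imwrite("pics/both2.png",np.hstack([c["img"][80:300,200:500],b["img"][80:300,120:420]])[:,:,::-1])
print(r.sense()["wrist_force"])
E
```

```text
[-0.68501404 -0.81460565  0.57400244]
```

View pics/both2.png

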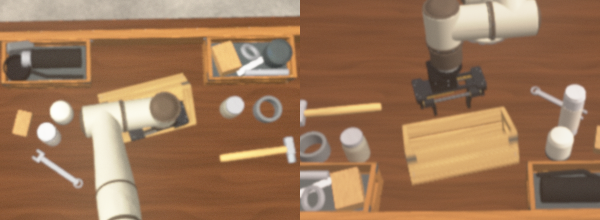

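The crate has tipped over with its mouth up: right half, corners about (403,120), (510,105), (518,158), (410,183). I'll back off and measure.

Emit:
move_arm:
  series:
    - [[0,0,0],[0.06,0,0],1]
    - [[0,0,0],[0.08,0,0],1]
    - [[0,0,0],[0.08,0,0],1]
    - [[0,0,0],[0,0,0],1]

```text
time_s: 5.8
tcp_pos: [0.4076, -0.125, 0.129]
ee_rot: [[-0.962, -0.274, -0.004], [-0.274, 0.962, 0.001], [0.004, 0.002, -1.0]]
wrist_force: [0.2, 0.1, -0.3]
gripper_width: 1.001
gripper_force: 0.0
```

```bash
cat > m.py <<'E'
from h import *
np.set_printoptions(precision=3,suppress=True)
for n in("top","scene"):
    c=r.capture(n)
    for t,z in dict(crate_rim=.1,crate_center=.05,crate_back_a=.02,left_corner=0,right_corner=0).items():
        for d in r.pinpoint(t,n)[:2]: print(n,t,round(d["score"],2),np.array(d["centre"]).round(),onz(c,d["centre"],z))
    for d in r.cut_out("crate",n)[:1]:
        m=np.ascontiguousarray(d["pixels"],dtype=np.uint8); q=cv2.convexHull(np.argwhere(m)[:,::-1].astype(np.int32).reshape(-1,1,2))
        for e in range(1,20):
            p=cv2.approxPolyDP(q,e,True)
            if len(p)<=(4 if n=="top" else 6): break
        print(n,round(d["score"],2),e)
        for u in p[:,0]: print("  ",u,onz(c,u,.1),onz(c,u,0))
E
python3 m.py
```

```text
top crate_rim 0.71 [338. 156.] [ 0.687 -0.047  0.1  ]
top crate_rim 0.64 [221. 204.] [0.532 0.348 0.1  ]
top crate_center 0.63 [342. 177.] [ 0.625 -0.06   0.05 ]
top crate_back_a 0.82 [378. 150.] [ 0.725 -0.195  0.02 ]
top crate_back_a 0.28 [337. 154.] [ 0.713 -0.048  0.02 ]
top left_corner 0.6 [293. 168.] [0.671 0.109 0.   ]
top right_corner 0.72 [406. 164.] [ 0.679 -0.294  0.   ]
top 0.79 3
   [391 186] [ 0.582 -0.222  0.1  ] [ 0.599 -0.237  0.   ]
   [307 209] [0.51  0.063 0.1  ] [0.523 0.063 0.   ]
   [296 165] [0.661 0.097 0.1  ] [0.682 0.099 0.   ]
   [379 144] [ 0.728 -0.187  0.1  ] [ 0.753 -0.201  0.   ]
scene crate_rim 0.69 [287. 249.] [ 0.7   -0.044  0.1  ]
scene crate_rim 0.43 [134. 238.] [ 0.661 -0.454  0.1  ]
scene crate_center 0.57 [285. 239.] [ 0.637 -0.053  0.05 ]
scene crate_back_a 0.77 [336. 250.] [0.657 0.089 0.02 ]
scene crate_back_a 0.59 [235. 274.] [ 0.731 -0.19   0.02 ]
scene left_corner 0.78 [346. 261.] [0.68  0.119 0.   ]
scene right_corner 0.57 [205. 261.] [ 0.678 -0.283  0.   ]
scene 0.8 3
   [339 254] [0.717 0.092 0.1  ] [0.657 0.1   0.   ]
   [236 276] [ 0.78  -0.172  0.1  ] [ 0.725 -0.189  0.   ]
   [225 216] [ 0.592 -0.22   0.1  ] [ 0.519 -0.242  0.   ]
   [325 196] [0.522 0.06  0.1  ] [0.443 0.065 0.   ]
   [340 236] [0.661 0.097 0.1  ] [0.595 0.106 0.   ]
```

The crate is flat, centre (0.623,-0.062), yaw about 0.25. A square push a bit left of its centre will turn it straight.

Emit:
move_arm:
  series:
    - [[0,0,0.93],[0,0,0],1]
    - [[0,0,0.93],[0,0,0],1]
    - [[0,0,0.93],[0,0,0],1]
    - [[0,0,0],[-0.035,0.0567,0.053],1]
    - [[0,0,0],[-0.035,0.0567,0.053],1]
    - [[0,0,0],[-0.035,0.0567,0.053],1]
    - [[0,0,0],[-0.03,0,0],1]
    - [[0,0,0],[-0.03,0,0],1]
    - [[0,0,0],[-0.03,0,0],1]

```text
time_s: 7.4
tcp_pos: [0.5113, -0.0388, 0.0496]
ee_rot: [[-1.0, -0.002, -0.001], [-0.002, 1.0, -0.0], [0.001, -0.0, -1.0]]
wrist_force: [-0.5, 0.4, -0.6]
gripper_width: 0.996
gripper_force: 0.0
```

Emit:
move_arm:
  series:
    - [[0,0,0],[-0.012,0,0],1]
    - [[0,0,0],[-0.012,0,0],1]
    - [[0,0,0],[-0.012,0,0],1]
    - [[0,0,0],[-0.012,0,0],1]
    - [[0,0,0],[-0.012,0,0],1]
    - [[0,0,0],[-0.012,0,0],1]
    - [[0,0,0],[-0.012,0,0],1]
    - [[0,0,0],[-0.012,0,0],1]
    - [[0,0,0],[-0.012,0,0],1]
    - [[0,0,0],[-0.012,0,0],1]
    - [[0,0,0],[-0.012,0,0],1]

```text
time_s: 8.5
tcp_pos: [0.5772, -0.0391, 0.0501]
ee_rot: [[-1.0, -0.001, 0.0], [-0.001, 1.0, 0.0], [-0.0, 0.0, -1.0]]
wrist_force: [-1.9, 1.4, 0.5]
gripper_width: 0.997
gripper_force: 1.2
```

```bash
python3 m.py; python3 - <<'E'
from h import *
b=r.capture("scene"); save(b,"scene3")
E
```

```text
top crate_rim 0.62 [347. 144.] [ 0.731 -0.078  0.1  ]
top crate_rim 0.36 [403. 164.] [ 0.658 -0.266  0.1  ]
top crate_center 0.96 [348. 166.] [ 0.665 -0.082  0.05 ]
top crate_center 0.32 [262. 198.] [0.559 0.217 0.05 ]
top crate_back_a 0.76 [304. 151.] [0.729 0.07  0.02 ]
top crate_back_a 0.7 [386. 145.] [ 0.745 -0.222  0.02 ]
top left_corner 0.77 [292. 165.] [0.682 0.114 0.   ]
top right_corner 0.68 [404. 165.] [ 0.674 -0.286  0.   ]
top 0.66 9
   [391 181] [ 0.599 -0.222  0.1  ] [ 0.617 -0.238  0.   ]
   [304 167] [0.653 0.07  0.1  ] [0.674 0.071 0.   ]
   [302 145] [0.73  0.075 0.1  ] [0.755 0.077 0.   ]
   [388 140] [ 0.741 -0.219  0.1  ] [ 0.767 -0.234  0.   ]
scene crate_rim 0.58 [274. 264.] [ 0.747 -0.076  0.1  ]
scene crate_center 0.74 [134. 234.] [ 0.618 -0.479  0.05 ]
scene crate_back_a 0.86 [333. 278.] [0.744 0.078 0.02 ]
scene crate_back_a 0.75 [223. 278.] [ 0.742 -0.221  0.02 ]
scene left_corner 0.64 [347. 261.] [0.681 0.121 0.   ]
scene right_corner 0.65 [205. 265.] [ 0.69 -0.28  0.  ]
scene 0.94 3
   [331 278] [0.787 0.069 0.1  ] [0.734 0.074 0.   ]
   [224 283] [ 0.799 -0.2    0.1  ] [ 0.747 -0.22   0.   ]
   [217 267] [ 0.753 -0.223  0.1  ] [ 0.696 -0.245  0.   ]
   [221 221] [ 0.609 -0.229  0.1  ] [ 0.538 -0.252  0.   ]
   [328 215] [0.59  0.067 0.1  ] [0.517 0.073 0.   ]
```

View pics/scene3.png

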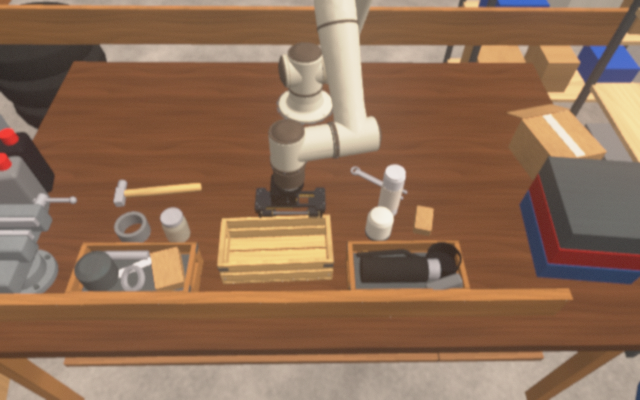

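Nearly square, centre y≈-0.076, about 95 mm left to the rail, with clearance on both sides. I'll recentre the fingers and push on.

Emit:
move_arm:
  series:
    - [[0,0,0],[0.04,0,0],1]
    - [[0,0,0],[0,-0.04,0],1]
    - [[0,0,0],[0,-0.04,0],1]
    - [[0,0,0],[-0.03,0,0],1]
    - [[0,0,0],[-0.012,0,0],1]
    - [[0,0,0],[-0.014,0,0],1]
    - [[0,0,0],[-0.014,0,0],1]
    - [[0,0,0],[-0.014,0,0],1]
    - [[0,0,0],[-0.014,0,0],1]
    - [[0,0,0],[-0.014,0,0],1]
    - [[0,0,0],[-0.014,0,0],1]
    - [[0,0,0],[-0.014,0,0],1]

```text
time_s: 10.45
tcp_pos: [0.6273, -0.079, 0.0497]
ee_rot: [[-1.0, -0.001, -0.0], [-0.001, 1.0, 0.0], [0.0, 0.0, -1.0]]
wrist_force: [-3.1, 0.7, -1.0]
gripper_width: 0.999
gripper_force: 1.2
```

Emit:
move_arm:
  series:
    - [[0,0,0],[-0.014,0,0],1]
    - [[0,0,0],[-0.014,0,0],1]
    - [[0,0,0],[-0.014,0,0],1]
    - [[0,0,0],[-0.012,0,0],1]
    - [[0,0,0],[0,0,0],1]

```text
time_s: 10.95
tcp_pos: [0.6555, -0.079, 0.0502]
ee_rot: [[-1.0, -0.001, 0.003], [-0.001, 1.0, -0.0], [-0.003, -0.0, -1.0]]
wrist_force: [1.0, -0.8, 1.1]
gripper_width: 0.999
gripper_force: 0.0
```

```bash
python3 m.py
```

```text
top crate_rim 0.75 [345. 122.] [ 0.806 -0.075  0.1  ]
top crate_rim 0.36 [346. 143.] [ 0.733 -0.075  0.1  ]
top crate_center 0.82 [349. 143.] [ 0.747 -0.088  0.05 ]
top crate_back_a 0.94 [383. 127.] [ 0.811 -0.216  0.02 ]
top right_corner 0.64 [407. 164.] [ 0.679 -0.298  0.   ]
top 0.56 10
   [390 163] [ 0.661 -0.222  0.1  ] [ 0.682 -0.238  0.   ]
   [337 167] [ 0.651 -0.042  0.1  ] [ 0.671 -0.047  0.   ]
   [303 122] [0.811 0.07  0.1  ] [0.84  0.071 0.   ]
   [388 119] [ 0.816 -0.222  0.1  ] [ 0.846 -0.238  0.   ]
scene crate_rim 0.56 [271. 291.] [ 0.821 -0.081  0.1  ]
scene crate_center 0.71 [276. 272.] [ 0.742 -0.075  0.05 ]
scene crate_center 0.15 [376. 228.] [0.601 0.207 0.05 ]
scene left_corner 0.59 [347. 262.] [0.684 0.122 0.   ]
scene right_corner 0.84 [204. 261.] [ 0.677 -0.283  0.   ]
scene right_corner 0.69 [277. 279.] [ 0.736 -0.076  0.   ]
scene 0.7 2
   [332 289] [0.818 0.07  0.1  ] [0.767 0.076 0.   ]
   [214 292] [ 0.823 -0.221  0.1  ] [ 0.773 -0.244  0.   ]
   [212 286] [ 0.807 -0.228  0.1  ] [ 0.755 -0.252  0.   ]
   [218 242] [ 0.677 -0.229  0.1  ] [ 0.613 -0.252  0.   ]
   [329 239] [0.67  0.067 0.1  ] [0.605 0.073 0.   ]
```

Emit:
move_arm:
  series:
    - [[0,0,0],[-0.006,0,0],1]
    - [[0,0,0],[-0.006,0,0],1]
    - [[0,0,0],[-0.006,0,0],1]
    - [[0,0,0],[-0.006,0,0],1]

```text
time_s: 12.05
tcp_pos: [0.6644, -0.0793, 0.05]
ee_rot: [[-1.0, -0.0, -0.003], [-0.0, 1.0, -0.0], [0.003, -0.0, -1.0]]
wrist_force: [-5.0, -0.2, 3.6]
gripper_width: 0.999
gripper_force: 2.4
```

Emit:
move_arm:
  series:
    - [[0,0,0],[-0.004,0,0],1]
    - [[0,0,0],[-0.004,0,0],1]

```text
time_s: 12.25
tcp_pos: [0.667, -0.0792, 0.05]
ee_rot: [[-1.0, -0.0, -0.007], [-0.0, 1.0, -0.0], [0.007, -0.0, -1.0]]
wrist_force: [-12.9, 1.7, 9.9]
gripper_width: 0.999
gripper_force: 6.5
```

Emit:
move_arm:
  series:
    - [[0,0,0],[-0.003,0,0],1]
    - [[0,0,0],[-0.002,0,0],1]
    - [[0,0,0],[0,0,0],1]

```text
time_s: 12.55
tcp_pos: [0.6668, -0.0792, 0.05]
ee_rot: [[-1.0, -0.0, -0.012], [-0.0, 1.0, -0.0], [0.012, -0.0, -1.0]]
wrist_force: [-15.1, 1.8, 11.0]
gripper_width: 0.998
gripper_force: 7.9
```

```bash
python3 - <<'E'
from h import *
b=r.capture("scene")["img"]; t=r.capture("top")["img"]
A=cv2.resize(t[90:200,270:430],None,fx=3.5,fy=2.7,interpolation=3); B=cv2.resize(b[200:310,190:350],None,fx=3.5,fy=2.7,interpolation=3)
cv2.imwrite("pics/z4.png",np.vstack([A,B])[:,:,::-1])
E
```

```text
(no output)
```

View pics/z4.png

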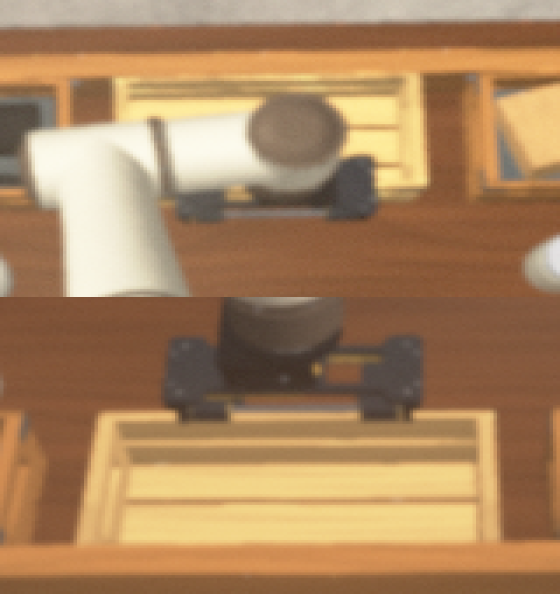

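Both views show the crate's back edge parallel to and touching the rail, with gaps on both sides. I'll back off straight, raise the arm and check.

Emit:
move_arm:
  series:
    - [[0,0,0],[0.02,0,0],1]
    - [[0,0,0],[0.06,0,0],1]
    - [[0,0,0],[0.08,0,0],1]
    - [[0,0,0],[0.08,0,0],1]
    - [[0,0,0],[0.06,0,-0.06],1]
    - [[0,0,0],[0.06,0,-0.06],1]
    - [[0,0,0],[0.03,0,-0.08],1]
    - [[0,0,0],[0,0,-0.08],1]
    - [[0,0,0],[0,0,0],1]

```text
time_s: 13.55
tcp_pos: [0.4821, -0.0789, 0.1966]
ee_rot: [[-1.0, -0.002, 0.017], [-0.002, 1.0, 0.001], [-0.017, 0.001, -1.0]]
wrist_force: [0.9, 0.5, 0.4]
gripper_width: 0.997
gripper_force: 0.0
```

```bash
python3 m.py; python3 - <<'E'
from h import *
b=r.capture("scene")["img"]; t=r.capture("top")["img"]
A=cv2.resize(t[90:200,270:430],None,fx=4.8,fy=2.7,interpolation=3); B=cv2.resize(b[200:310,190:350],None,fx=4.8,fy=2.7,interpolation=3)
cv2.imwrite("pics/z5.png",np.vstack([A,B])[:,:,::-1])
E
```

```text
top crate_rim 0.73 [345. 120.] [ 0.815 -0.074  0.1  ]
top crate_rim 0.34 [344. 146.] [ 0.724 -0.068  0.1  ]
top crate_center 0.65 [345. 139.] [ 0.761 -0.076  0.05 ]
top crate_back_a 0.83 [299. 127.] [0.817 0.086 0.02 ]
top crate_back_a 0.62 [348. 138.] [ 0.771 -0.088  0.02 ]
top left_corner 0.85 [292. 166.] [0.677 0.116 0.   ]
top right_corner 0.92 [403. 165.] [ 0.675 -0.285  0.   ]
top right_corner 0.5 [264. 197.] [0.567 0.216 0.   ]
top 0.9 6
   [391 158] [ 0.678 -0.226  0.1  ] [ 0.7   -0.242  0.   ]
   [304 165] [0.66 0.07 0.1 ] [0.681 0.071 0.   ]
   [303 119] [0.821 0.07  0.1  ] [0.852 0.071 0.   ]
   [389 117] [ 0.823 -0.226  0.1  ] [ 0.853 -0.242  0.   ]
scene crate_rim 0.94 [270. 295.] [ 0.832 -0.084  0.1  ]
scene crate_center 0.59 [275. 278.] [ 0.759 -0.077  0.05 ]
scene left_corner 0.58 [345. 259.] [0.672 0.118 0.   ]
scene right_corner 0.74 [203. 263.] [ 0.683 -0.287  0.   ]
scene right_corner 0.22 [163. 192.] [ 0.423 -0.448  0.   ]
scene 0.62 2
   [332 288] [0.815 0.07  0.1  ] [0.764 0.076 0.   ]
   [297 291] [ 0.823 -0.017  0.1  ] [ 0.773 -0.02   0.   ]
   [212 291] [ 0.821 -0.227  0.1  ] [ 0.77 -0.25  0.  ]
   [218 245] [ 0.687 -0.228  0.1  ] [ 0.623 -0.251  0.   ]
   [266 242] [ 0.678 -0.101  0.1  ] [ 0.614 -0.112  0.   ]
   [330 243] [0.683 0.07  0.1  ] [0.619 0.075 0.   ]
```

View pics/z5.png

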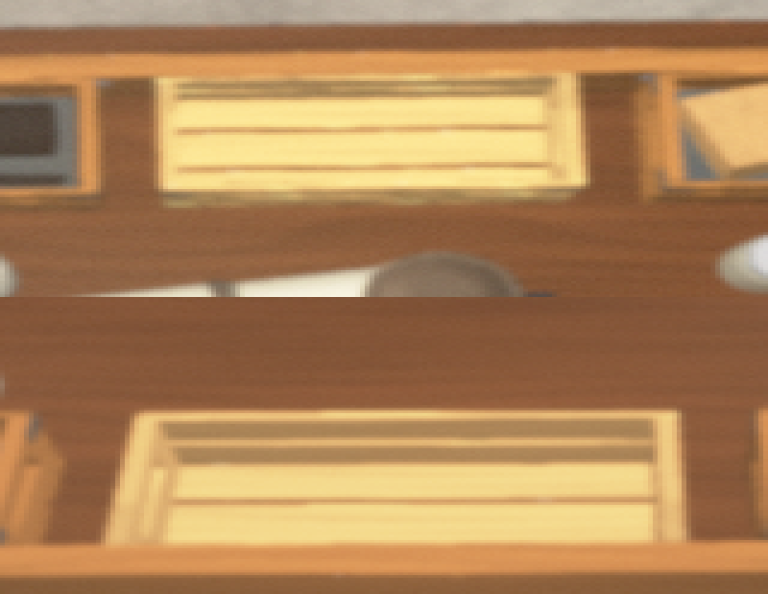

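The crate is flat, square and against the rail along its whole back: top view edge at rows 73–77, parallel to the rail edge. The neighbouring crates haven't moved and the gripper is clear.

```bash
python3 -c "
from station import r
print(r.finish_job())"
```

```text
the job is handed in; nothing more can be done
None
```

The crate was pushed over onto its bottom with the mouth up, then pushed into the gap until it stopped against the rail. In the last pictures its back is parallel to the rail and the neighbouring crates are unmoved; the job is handed in, but no verdict came back.

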